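Dispense one key rosette and slide it onto the kit sheet

ROBOT

A 6-joint arm with a two-finger parallel gripper is mounted at the origin on the work surface. World frame = base frame: x ahead of the robot, y to its left, z up, the work surface at z = 0. Lengths are in mm, angles in rad, forces in N, time in s.
With the tool pointing down it reaches from about 300 to 775 mm from the base axis. Payload 14.6 kg.
Tool frame: the origin (TCP) lies midway between the tips of the shut fingers; the grasp point (between the pads) lies 19 mm behind it (grip_depth is the distance from the TCP to the grasp point, in mm); z points along the fingers, y is the direction in which the jaws open and shut (so a half turn about z gives the same grasp; the last joint's range is limited). The gripper opens to 94 mm and grips with 3 to 60 N. Pads are 16 mm wide; open, the fingers measure 119 mm over their backs; the gripper's body (75 mm by 177 mm) begins 78 mm behind the grasp point.
Start: joints at [1.13, 0.3, 1.521, -0, 1.321, -0.067], TCP at [200.832, 512.011, 182.646] pointing down, gripper open.
Joint ranges: [-3.03, 3.03], [-0.79, 2.21], [0.23, 2.52], [-1.04, 4.18], [0, 3.07], [-2.55, 2.55]. Speed limits (rad/s): [2.22, 2.22, 2.57, 3.14, 3.14, 3.14].

INTERFACE

Orientations are given as [roll, pitch, yaw] about the fixed x, y, z axes, in that order (R = Rz(yaw) Ry(pitch) Rx(roll)).
In Python, from cell import read_state, camera, camera_info, sign_off, grip_depth gives the robot as it stands.
- The arm moves only by the tool drive_tool, never from a script. Its argument "motion" is one flat list of numbers, 4 for each row, row after row: the shift along the tool's x, y, z in mm, then the turn about the tool's z in rad. A call has 1 to 8 rows; each row shifts and turns the pose as measured when the row begins, along the tool's axes as they then stand; what a row does not reach is not made up. A row lasts 1/12 s, in which the tool goes at most 41.7 mm and 7.16 degrees, less where a joint would pass 70% of its speed; a pose out of reach is approached as far as the arm can. A call is refused whole if a number of a shift passes 41.7 or a number of a turn 0.125, either way. A call with a gripper value outside its range is refused whole. "jaw" is the closure, from 0 (fully open) to 1 (shut), set as the call begins (left out, the last holds). The fingers move at their own pace and stop on an object; "grip_force" is the grip in N (left out, the last holds). Time passes only in rows, so rows that do not move let the fingers close. It gives the time, the measured TCP pose, the force and the opening at its end, in the units of the state.
- read_state(): the state, without advancing time (a new reading comes with each control period).
- camera(name): name is "scene" or "top" or "wrist"; returns the picture (384x512x3 uint8, red, green, blue); there is no depth.
- camera_info(name): a dict with "fovy" (degrees; the focal length in pixels is half the picture's height over the tangent of half this angle, whatever the lens; pixels are square), "cx", "cy" (the principal point, pixels), "camera_from_world" (4x4, takes a point from world to camera coordinates). Camera axes: x right, y up, looking along -z (the intrinsics and any distortion apply to the point x, -y, -z); pixel columns grow to the right and rows downward; lengths in mm; the calibration is good to about 2 mm. A picture is of the moment at which its call begins: read the wrist's pose just before it. camera_info takes no time and is no camera call; for the wrist camera it gives the pose at the moment of the call.
- sign_off(): hands the job in, once; it reports no verdict.
The state is a dict: "clock": time; "joints": joint angles; "qd": joint speeds; "effort": joint torques, N m; "eef_pos": TCP position; "eef_rot": TCP orientation; "wrist_force": force on the tool from outside, world axes, zero at the start; "moment": the same for the moment, N m; "finger_gap": finger opening in mm.
Only numpy, scipy, OpenCV 4.12 (cv2) and the standard library are available. Lean on these libraries where they do the work, as an engineer would, in place of code of your own. Each camera call takes 0.05 s, during which the arm holds its last target. There are 200 camera calls.

TASK

Complete the lock kit: press the red plunger of the rosette dispenser fully down once and let it come back up, so that a single brass rosette is pushed out onto the bench. Then nudge that rosette aside with the fingertips, sliding it over the bench until it lies wholly inside the round blue mark on the paper kit sheet, and leave it there. Do not pick the rosette up, bring out no second one, and leave the lock cylinder and the other things on the bench where they are.

Things in the scene. Friction and masses are not known exactly. Their poses are not given: they have to be found in the camera images.
- dispenser: Fixed dispenser. Origin on the bench under the magazine's vertical axis; -x points out of the mouth. Magazine 63 x 63 mm, 56 high, holding 4 stacked rosettes; feet 5 mm high reach to y = +-52 mm. Behind it (+x): green gear housing, x 33 to 107 mm, y -33 to 22 mm, 64 high, and a slide 12 mm high back to x = 168 mm.
- outlet (a point): On the bench, 88 mm in front (-x) of the dispenser's origin: where the pushed-out rosette's centre lies after a slow full press (farther out if fast). The flat slide that pushes the lowest rosette out goes back under the magazine when the plunger is released, and the next rosette drops. Every full press brings out one more.
- plunger (a joint): Red mushroom plunger, pressed straight down against a spring that brings it back: 0 = up, 0.030 m = fully down (stop). About 8 N to start, 14 to 20 N near the bottom. The slide moves 3 mm per mm of plunger, so only the last millimetres bring the rosette fully out.
- plunger_top (a point): Centre of the flat top (32 mm wide) of the red plunger knob, which is 40 mm in diameter and 12 mm thick; moves down with it. 125 mm above the bench when up, 95 mm when fully down. It lies 75 mm behind (+x of) the dispenser's origin.
- rosette: The lowest rosette in the magazine, the one to bring out: a flat round brass disc, 52 mm in diameter and 10 mm thick, 30 to 56 g, with a black keyhole insert. Origin at the centre of its underside; z up. Starts flat on the bench inside the magazine. It slides directly on the smooth bench; the paper sheet is too thin to catch it.
- rosette_2: Second rosette of the stack, same size; origin at the centre of its underside. Must stay in the magazine.
- rosette_3: Third rosette of the stack, same size; origin at the centre of its underside. Must stay in the magazine.
- rosette_4: Top rosette of the stack, same size; origin at the centre of its underside. Must stay in the magazine.
- disc_mark (a point): Centre of the round blue mark, 78 mm in diameter, printed on the white paper kit sheet (220 x 120 mm, flat, taped to the bench with yellow corners) to the left or right of the dispenser's mouth. On the bench surface; its +x axis points along the sheet to the rectangular blue mark, where the lock cylinder lies.
- lock_cylinder: Steel lock cylinder lying on the kit sheet's rectangular mark, about 105 mm along the sheet from the centre of the round mark: 33 x 66 x 17 mm high. Origin at the centre of its underside. Leave it.
- cam_tray: Fixed shallow grey tray of lock cams and screws, on the other side of the dispenser from the kit sheet: 200 x 96 mm, 28 mm high. Origin at the centre of its underside, long side along its x axis.
- screwdriver: Loose screwdriver with red handle, 200 mm long along its x axis, on the bench to the right (-y). Origin at the middle of its underside. Leave it.
- marker: Loose marker pen, 135 mm long along its x axis, 16 mm thick, behind and to the left of the dispenser. Origin at the middle of its underside. Leave it.
- tape_measure: Loose black tape measure, 70 x 62 x 36 mm high, on the left (+y). Origin at the centre of its underside. Leave it.
- knife: Loose green and black utility knife, 150 x 28 x 22 mm high, long along its x axis, on the right (-y). Origin at the centre of its underside. Leave it.
- pliers: Loose pliers with red handles, 190 mm long along their x axis, 64 mm wide, 16 mm high, on the left (+y). Origin under the middle. Leave them.
Mind the look-alikes: they are no part of the job. There is more than one size of the dispenser; the job needs the larger.

How it is judged (in metres and radians):
On the way, in this order (a step that is already met when the one before it is completed fails the run):
1. the plunger is pressed fully down (27 of 30 mm) (value of joint plunger above 0.027 m), for 0.02 s.
2. the plunger is back up and the rosette lies out in front of the mouth (value of joint plunger below 0.004 m and x of rosette in the frame of dispenser below -0.06 m), for 0.1 s.
3. the rosette lies inside the round mark (horizontal distance between rosette and disc_mark below 0.013 m), for 0.2 s.
At the end, for the whole second after the job is handed in: the rosette lies flat and still inside the round blue mark (centre within 13 mm of the mark's centre), the plunger is up, and the other three rosettes are in the magazine (within 10 mm of its axis) (horizontal distance between rosette and disc_mark below 0.013 m and height (world z) of rosette below 0.004 m and angle between rosette's own z axis and vertical below 0.1 rad and linear speed of rosette below 0.02 m/s and value of joint plunger below 0.004 m and horizontal distance between each of rosette_2, rosette_3, rosette_4 and dispenser below 0.01 m); the robot touches nothing.
It fails at once if the rosette is lifted off the bench (more than 15 mm) (height (world z) of rosette above 0.015 m).
It fails at once if a second rosette is brought out of the magazine (horizontal distance between any of rosette_2, rosette_3, rosette_4 and dispenser above 0.03 m).
It fails at once if the lock cylinder on the kit sheet is moved (more than 12 mm) (distance of lock_cylinder from where it was at the start of the episode above 0.012 m).
It fails at once if a tool on the bench is moved (more than 12 mm) (distance of any of screwdriver, marker, tape_measure, knife, pliers from where it was at the start of the episode above 0.012 m).
It also fails if it takes over 64 s, if anything falls off the work surface, if the arm or the gripper's body presses on something with over 40 N, if the wrist force passes 120 N, or if a joint passes its speed limit or range.

## Working session

There is one attempt and no reset: what is moved stays moved. The work goes in short steps, Python scripts to look and compute and a tool call to move; the robot and the scene stay as the last step left them, time stands still between calls to the robot, and variables do not carry over. Pictures are saved under pics/ and viewed, on a budget of 10 in all, crops included, one or two more only if the job needs it, and the job is handed in when it is done.

Besides the shell and the picture viewer there is one more tool, called after ">>>" in YAML: its name, and indented under it one key for each argument. drive_tool: Moves the arm, as the interface text tells. Its arguments: {"type":"object","properties":{"motion":{"type":"array","items":{"type":"number"}},"jaw":{"type":"number"},"grip_force":{"type":"number"}},"required":["motion"]}

```bash
mkdir -p pics; ls; cat > h.py <<'E'
import numpy as np,cv2
from cell import *
def ray(name,u,v,info=None):
    i=info or camera_info(name); f=192/np.tan(np.radians(i["fovy"])/2)
    M=np.array(i["camera_from_world"]); R=M[:3,:3]; c=-R.T@M[:3,3]
    d=R.T@np.array([(u-i["cx"])/f,-(v-i["cy"])/f,-1]); return c,d
def onz(name,u,v,z=0,info=None):
    c,d=ray(name,u,v,info); return c+d*(z-c[2])/d[2]
def proj(name,P,info=None):
    i=info or camera_info(name); f=192/np.tan(np.radians(i["fovy"])/2)
    M=np.array(i["camera_from_world"]); p=M[:3,:3]@np.array(P,float)+M[:3,3]
    return np.array([i["cx"]+f*p[0]/-p[2], i["cy"]+f*p[1]/p[2]])
def save(name,fn,crop=None,s=1.5):
    im=camera(name)[:,:,::-1]
    if crop: a,b,c,d=crop; im=im[b:d,a:c]
    cv2.imwrite("pics/"+fn,cv2.resize(im,None,fx=s,fy=s,interpolation=cv2.INTER_CUBIC))
E
python3 - <<'E'
from h import *
save("top","top1.png"); save("scene","sc1.png")
for n in("top","scene","wrist"): print(n,{k:(np.round(v,3).tolist()) if not isinstance(v,str) else v for k,v in camera_info(n).items()})
s=read_state(); print(s["eef_pos"],s["eef_rot"],s["wrist_force"],s["finger_gap"],grip_depth)
E
```

```text
pics
top {'fovy': 46.037, 'cx': 254.623, 'cy': 191.729, 'camera_from_world': [[0.025, -1.0, 0.001, -20.622], [0.99, 0.024, 0.138, -507.219], [-0.138, -0.003, 0.99, -1198.167], [0.0, 0.0, 0.0, 1.0]]}
scene {'fovy': 52.531, 'cx': 259.3, 'cy': 194.528, 'camera_from_world': [[0.617, 0.786, -0.019, -329.457], [-0.578, 0.47, 0.667, 225.281], [0.534, -0.401, 0.745, -1366.267], [0.0, 0.0, 0.0, 1.0]]}
wrist {'fovy': 64.271, 'cx': 254.506, 'cy': 191.678, 'camera_from_world': [[0.365, 0.931, -0.001, -550.298], [-0.901, 0.353, -0.253, 26.785], [-0.236, 0.093, 0.967, -391.152], [0.0, 0.0, 0.0, 1.0]]}
[200.71588724 511.79366259 182.15537617] [-3.14056537e+00 -9.03405935e-05  2.76781993e+00] [-0.28218179 -0.22002291  0.69831683] 94.00684905076356 18.8
```

View pics/top1.png

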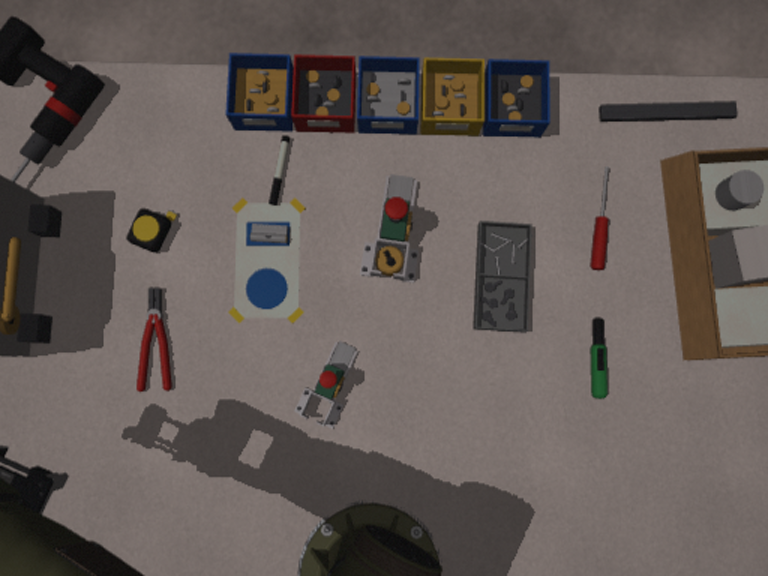

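View pics/sc1.png

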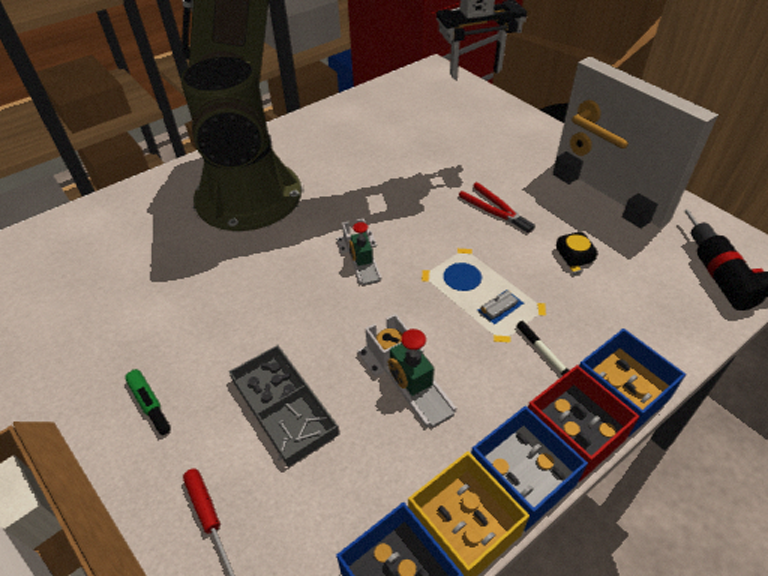

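The top view shows the large dispenser with its plunger at about (397,208) and magazine at (390,259). The round blue mark is at (267,289) with the cylinder behind it at (268,234). The small look-alike dispenser is at (328,385), near the path. The scene view agrees. Next I'll locate these precisely.

```bash
python3 - <<'E'
from h import *
def blob(name,lo,hi,roi):
    im=camera(name)[:,:,::-1]; h=cv2.cvtColor(im,cv2.COLOR_BGR2HSV); m=cv2.inRange(h,lo,hi)
    if lo[0]==0: m|=cv2.inRange(h,(172,)+lo[1:],(180,)+hi[1:])
    k=np.zeros_like(m);a,b,c,d=roi;k[b:d,a:c]=m[b:d,a:c]
    n,l,st,ce=cv2.connectedComponentsWithStats(k); j=1+np.argmax(st[1:,4]); print(name,st[j],ce[j]); return ce[j]
bt=blob("top",(100,120,40),(130,255,255),(150,175,205,210))
bs=blob("scene",(100,120,40),(130,255,255),(285,165,330,200))
print("mark",onz("top",*bt),onz("scene",*bs))
rt=blob("top",(0,150,60),(8,255,255),(245,120,285,155))
rs=blob("scene",(0,150,60),(8,255,255),(260,210,290,240))
c1,d1=ray("top",*rt);c2,d2=ray("scene",*rs)
t=np.linalg.lstsq(np.c_[d1,-d2],c2-c1,rcond=None)[0]; print("plunger",c1+d1*t[0],c2+d2*t[1])
im=camera("top")[:,:,::-1][105:235,140:300]
cv2.imwrite("pics/top2.png",cv2.resize(im,None,fx=5,fy=5,interpolation=cv2.INTER_CUBIC)[:600])
E
```

```text
top [164 179  27  27 551] [177.4646098  192.19963702]
scene [296 175  25  19 361] [307.73684211 184.1634349 ]
mark [505.774312   208.38896887   0.        ] [505.24420705 209.160534     0.        ]
top [257 132  15  14 170] [263.82941176 138.45882353]
scene [268 219  16  14 175] [275.10857143 225.90857143]
plunger [634.96005804 -28.72927068 120.72752028] [634.89692021 -28.83320478 120.71258425]
```

View pics/top2.png

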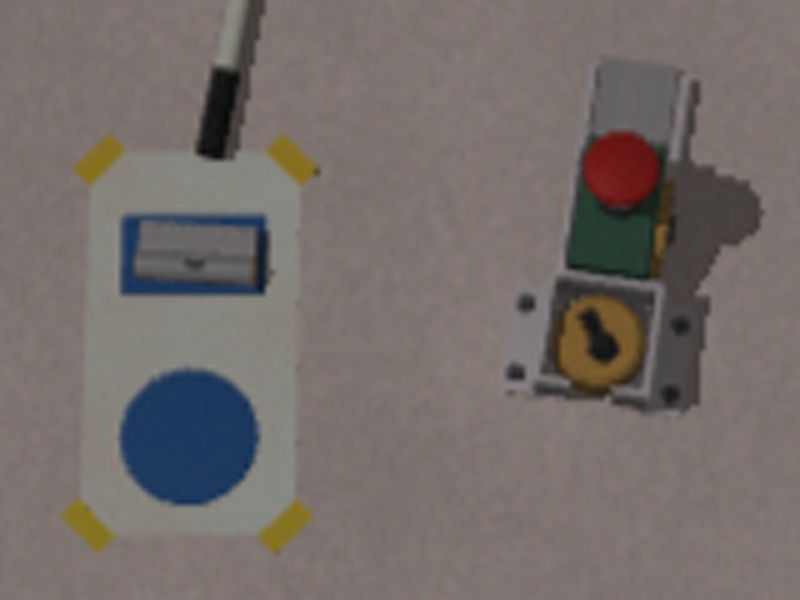

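The enlarged crop (5x, offset 140,105) shows the foot screws at (526,302), (682,326), (515,373) and (671,394). The top rosette is at (600,342) and the mark centre at (190,437).

```bash
python3 - <<'E'
from h import *
g=lambda u,v,z:onz("top",140+(u-2)/5,105+(v-2)/5,z)
S=[g(*p,5) for p in((526,302),(682,326),(515,373),(671,394))]; print(np.round(S,1)); o=np.mean(S,0)
print("feet centre",o,"ros4",g(600,342,40))
y=(S[0]+S[2]-S[1]-S[3])[:2]; x=(S[0]+S[1]-S[2]-S[3])[:2]
print("yaw from y",np.degrees(np.arctan2(-y[0],y[1])),"from x",np.degrees(np.arctan2(x[1],x[0])))
p=np.array([635,-29]); 
for q in(o[:2],g(600,342,40)[:2]):
  d=p-q; print("d",np.linalg.norm(d),np.degrees(np.arctan2(d[1],d[0])))
  u=d/np.linalg.norm(d); out=p-u*163; print("outlet",out); m=np.array([505.5,208.8])-out; print(np.linalg.norm(m),np.degrees(np.arctan2(m[1],m[0])))
print("decoy knob@80",onz("top",328/1.5,380/1.5,80),"cyl",onz("top",268/1.5,234/1.5,17))
s=read_state(); R=cv2.Rodrigues
from scipy.spatial.transform import Rotation as Ro
T=Ro.from_euler("xyz",s["eef_rot"]).as_matrix(); print(T.round(3)); print(T.T@(np.array([635,-29,160])-s["eef_pos"]))
i=camera_info("wrist");M=np.array(i["camera_from_world"]);print("cam in tool",T.T@(-M[:3,:3].T@M[:3,3]-s["eef_pos"]))
E
```

```text
[[587.1  21.5   5. ]
 [575.5 -66.7   5. ]
 [546.4  26.5   5. ]
 [536.6 -61.2   5. ]]
feet centre [561.41996751 -19.97665828   5.        ] ros4 [558.89170842 -20.49774374  40.        ]
yaw from y -6.921033979343605 from x -7.530430295707156
d 74.1312476419549 -6.991446237423431
outlet [473.21201346  -9.15945035]
220.33800414373997 81.57362322052897
d 76.58172372559858 -6.374232831563929
outlet [473.00767436 -10.90341372]
222.09309134907147 81.58740570073509
decoy knob@80 [338.66551246  80.50858456  80.        ] cyl [605.79973036 206.96012399  17.        ]
[[-0.931  0.365 -0.   ]
 [ 0.365  0.931 -0.   ]
 [ 0.    -0.    -1.   ]]
[-601.76793993 -345.05818603   22.59442163]
cam in tool [  73.3256777     0.69447911 -202.46982798]
```

```bash
cat >> h.py <<'E'
from scipy.spatial.transform import Rotation as Ro
def plan(xyz,ang,n):
    """rows to xyz with tool x at world angle ang(deg), over n rows"""
    s=read_state(); T=Ro.from_euler("xyz",s["eef_rot"]).as_matrix(); a=np.arctan2(T[1,0],T[0,0])
    d=np.array(xyz)-s["eef_pos"]; da=(np.radians(ang)-a+np.pi)%(2*np.pi)-np.pi
    print("pos",np.round(s["eef_pos"],1),"ang",round(np.degrees(a),1),"d",np.round(d,1),"turn",round(-da,3),"clk",round(s["clock"],2),"F",np.round(s["wrist_force"],1),"gap",round(s["finger_gap"],1))
    out=[]
    for k in range(n):
        b=a+da*k/n; c,q=np.cos(b),np.sin(b); dd=d/n
        out.append([round(c*dd[0]+q*dd[1],1),round(q*dd[0]-c*dd[1],1),round(-dd[2],1),round(-da/n,3)])
    print(str(out).replace("], [",",\n"))
E
python3 -c "
from h import *
plan((635,-29,165),81.6,22)"
```

```text
pos [200.8 512.  182.5] ang 158.6 d [ 434.2 -541.   -17.5] turn 1.344 clk 0.35 F [-0.4  1.2 -0.3] gap 93.8
[[np.float64(-27.4), np.float64(-15.7), np.float64(0.8), np.float64(0.061),
np.float64(-28.3), np.float64(-14.0), np.float64(0.8), np.float64(0.061),
np.float64(-29.1), np.float64(-12.2), np.float64(0.8), np.float64(0.061),
np.float64(-29.8), np.float64(-10.4), np.float64(0.8), np.float64(0.061),
np.float64(-30.3), np.float64(-8.6), np.float64(0.8), np.float64(0.061),
np.float64(-30.8), np.float64(-6.7), np.float64(0.8), np.float64(0.061),
np.float64(-31.2), np.float64(-4.8), np.float64(0.8), np.float64(0.061),
np.float64(-31.4), np.float64(-2.9), np.float64(0.8), np.float64(0.061),
np.float64(-31.5), np.float64(-1.0), np.float64(0.8), np.float64(0.061),
np.float64(-31.5), np.float64(0.9), np.float64(0.8), np.float64(0.061),
np.float64(-31.4), np.float64(2.8), np.float64(0.8), np.float64(0.061),
np.float64(-31.2), np.float64(4.7), np.float64(0.8), np.float64(0.061),
np.float64(-30.8), np.float64(6.6), np.float64(0.8), np.float64(0.061),
np.float64(-30.4), np.float64(8.5), np.float64(0.8), np.float64(0.061),
np.float64(-29.8), np.float64(10.3), np.float64(0.8), np.float64(0.061),
np.float64(-29.1), np.float64(12.1), np.float64(0.8), np.float64(0.061),
np.float64(-28.3), np.float64(13.9), np.float64(0.8), np.float64(0.061),
np.float64(-27.4), np.float64(15.6), np.float64(0.8), np.float64(0.061),
np.float64(-26.4), np.float64(17.2), np.float64(0.8), np.float64(0.061),
np.float64(-25.3), np.float64(18.8), np.float64(0.8), np.float64(0.061),
np.float64(-24.1), np.float64(20.3), np.float64(0.8), np.float64(0.061),
np.float64(-22.8), np.float64(21.8), np.float64(0.8), np.float64(0.061)]]
```

>>> drive_tool:
  motion: [-27,-16,1,0.06,-28,-14,1,0.06,-29,-12,1,0.06,-30,-10,1,0.06,-30,-9,1,0.06,-31,-7,1,0.06,-31,-5,1,0.06,-31,-3,1,0.06]
  jaw: 1
  grip_force: 20

```text
clock: 1.02
eef_pos: [359.5, 310.2, 173.7]
eef_rot: [3.141, -0.0, 2.276]
wrist_force: [0.8, 0.0, 0.2]
finger_gap: 43.7
```

>>> drive_tool:
  motion: [-31,-1,1,0.06,-31,1,1,0.06,-31,3,1,0.06,-31,5,1,0.06,-31,7,1,0.06,-30,8,1,0.06,-30,10,1,0.06,-29,12,1,0.06]

```text
clock: 1.68
eef_pos: [520.4, 101.8, 166.3]
eef_rot: [3.139, -0.001, 1.771]
wrist_force: [0.9, 0.3, -0.5]
finger_gap: 0.6
```

```bash
sed -i 's/out.append(\[/out.append([float(v) for v in (/; s/round(-da\/n,3)\])/round(-da\/n,3))])/' h.py; python3 -c "
from h import *
plan((635,-29,160),81.6,8)"
```

```text
pos [520.4 101.8 166.3] ang 101.5 d [ 114.6 -130.8   -6.3] turn 0.347 clk 1.68 F [ 0.9  0.3 -0.5] gap 0.6
[[-18.9, 10.8, 0.8, 0.043,
-18.4, 11.6, 0.8, 0.043,
-17.9, 12.4, 0.8, 0.043,
-17.3, 13.1, 0.8, 0.043,
-16.7, 13.9, 0.8, 0.043,
-16.1, 14.6, 0.8, 0.043,
-15.5, 15.3, 0.8, 0.043,
-14.8, 15.9, 0.8, 0.043]]
```

>>> drive_tool:
  motion: [-19,11,1,0.043,-18,12,1,0.043,-18,12,1,0.043,-17,13,1,0.043,-17,14,1,0.043,-16,15,1,0.043,-16,15,1,0.043,-15,16,1,0.043]

```text
clock: 2.35
eef_pos: [639.7, -40.8, 157.2]
eef_rot: [3.14, -0.002, 1.405]
wrist_force: [-0.3, 0.2, 0.3]
finger_gap: 0.6
```

>>> drive_tool:
  motion: [0,0,0,0,0,0,0,0]

```text
clock: 2.52
eef_pos: [640.9, -44.1, 155.8]
eef_rot: [-3.142, -0.001, 1.399]
wrist_force: [-0.4, -0.3, -0.2]
finger_gap: 0.4
```

```bash
python3 -c "
from h import *
plan((635,-29,132),81.6,4); save('scene','sc2.png',(210,150,350,300),4)
i=camera_info('wrist'); print(proj('wrist',(635,-29,125),i)); im=camera('wrist')[:,:,::-1];cv2.imwrite('pics/w1.png',im)"
```

```text
pos [640.9 -44.1 155.8] ang 80.2 d [ -5.9  15.1 -23.8] turn -0.025 clk 2.52 F [-0.4 -0.3 -0.2] gap 0.4
[[3.5, -2.1, 5.9, -0.006,
3.5, -2.1, 5.9, -0.006,
3.5, -2.1, 5.9, -0.006,
3.5, -2.0, 5.9, -0.006]]
[243.80611012 190.7312337 ]
```

View pics/w1.png

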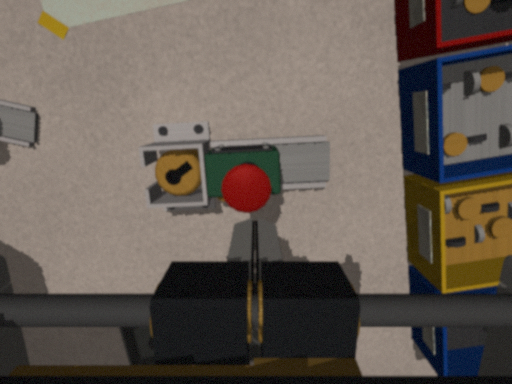

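The wrist view shows the knob at (246,188), against (244,191) predicted, so the plunger position holds to about 1 mm. The small dispenser's slide sits at the left edge. Moving above the knob.

>>> drive_tool:
  motion: [4,-2,5,-0.005,4,-2,5,-0.005,3,-2,5,-0.005,3,-1,4,-0.005,0,0,0,0,0,0,0,0]

```text
clock: 3.12
eef_pos: [633.8, -23.1, 135.6]
eef_rot: [3.141, -0.001, 1.428]
wrist_force: [-0.9, 0.1, -0.1]
finger_gap: 0.6
```

```bash
python3 -c "
from h import *
plan((635,-29,128),81.6,1)"
```

```text
pos [633.8 -23.1 135.6] ang 81.8 d [ 1.2 -5.9 -7.6] turn 0.004 clk 3.12 F [-0.9  0.1 -0.1] gap 0.6
[[-5.6, 2.0, 7.6, 0.004]]
```

>>> drive_tool:
  motion: [-2.5,1,2,0,-2.5,1,2,0,0,0,2,0,0,0,2,0,0,0,2,0,0,0,2,0,0,0,2,0,0,0,2,0]

```text
clock: 3.78
eef_pos: [635.7, -29.5, 118.7]
eef_rot: [3.14, -0.001, 1.428]
wrist_force: [0.9, -1.2, 0.2]
finger_gap: 0.4
```

>>> drive_tool:
  motion: [0,0,2,0,0,0,2,0,0,0,2,0,0,0,2,0]

```text
clock: 4.12
eef_pos: [635.6, -29.5, 109.8]
eef_rot: [3.14, -0.001, 1.428]
wrist_force: [0.4, 0.0, 0.4]
finger_gap: 0.5
```

There's no force at z = 110, where contact was expected at 125. Stopping to look.

```bash
python3 -c "
from h import *
a=camera('scene')[170:320,200:350,::-1]; b=camera('wrist')[:,:,::-1]
a=cv2.resize(a,(384,384),interpolation=cv2.INTER_CUBIC); b=b[:,64:448]
cv2.imwrite('pics/c1.png',np.hstack([a,b])); plan((635,-29,128),81.6,1); print(proj('scene',read_state()['eef_pos']))"
```

```text
pos [635.5 -29.4 109.5] ang 81.8 d [-0.5  0.4 18.5] turn 0.004 clk 4.22 F [-0.6  0.3 -0.6] gap 0.5
[[0.3, -0.5, -18.5, 0.004]]
[275.02320795 229.01160299]
```

View pics/c1.png

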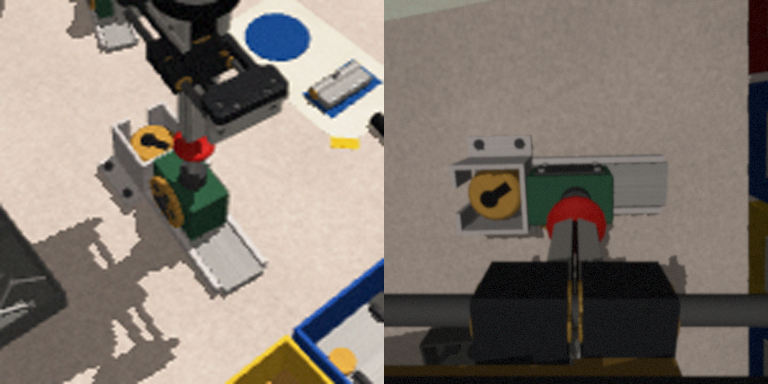

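The fingertips are over the knob, but I can't tell from this whether it has gone down. I'll compare the red blob before and after, and check the joint efforts.

```bash
python3 -c "
from h import *
def red(im,roi):
    h=cv2.cvtColor(im,cv2.COLOR_BGR2HSV); m=cv2.inRange(h,(0,150,50),(8,255,255))|cv2.inRange(h,(172,150,50),(180,255,255))
    a,b,c,d=roi;m=m[b:d,a:c]; y,x=np.nonzero(m); print(len(x),x.min()+a,x.max()+a,y.min()+b,y.max()+b,x.mean()+a,y.mean()+b)
o=cv2.resize(cv2.imread('pics/sc1.png'),(512,384),interpolation=cv2.INTER_AREA)
red(o,(260,205,292,245)); red(camera('scene')[:,:,::-1].copy(),(260,205,292,245))
for z in(125,113,110,98): print(z,proj('scene',(635,-29,z)))
o=cv2.resize(cv2.imread('pics/top1.png'),(512,384),interpolation=cv2.INTER_AREA)
red(o,(250,125,280,152)); red(camera('top')[:,:,::-1].copy(),(250,125,280,152))
s=read_state(); print(np.round(s['effort'],2),np.round(s['moment'],2),s['joints'])
"
```

```text
173 268 283 220 232 275.08670520231215 225.91329479768785
115 268 283 221 232 274.5130434782609 227.64347826086956
125 [275.10330099 224.87300112]
113 [275.04482747 227.92626671]
110 [275.03038389 228.68045572]
98 [274.97329386 231.6614806 ]
173 257 271 132 145 263.8554913294798 138.53757225433526Traceback (most recent call last):
  File "<string>", line 10, in <module>
    red(o,(250,125,280,152)); red(camera('top')[:,:,::-1].copy(),(250,125,280,152))
                              ~~~^^^^^^^^^^^^^^^^^^^^^^^^^^^^^^^^^^^^^^^^^^^^^^^^^^
  File "<string>", line 5, in red
    a,b,c,d=roi;m=m[b:d,a:c]; y,x=np.nonzero(m); print(len(x),x.min()+a,x.max()+a,y.min()+b,y.max()+b,x.mean()+a,y.mean()+b)
                                                              ~~~~~^^
    return umr_minimum(a, axis, None, out, keepdims, initial, where)
ValueError: zero-size array to reduction operation minimum which has no identity
```

```bash
python3 -c "
from h import *
s=read_state(); e=s['eef_pos']; print(e)
for dz in (-20,-10,0,10,20): print(dz,proj('wrist',e+[0,0,dz]),proj('scene',e+[0,0,dz]),proj('top',e+[0,0,dz]))
print(np.round(s['effort'],2),np.round(s['moment'],2),np.round(s['joints'],3), np.round(s['wrist_force'],2))
im=camera('wrist')[160:290,180:330,::-1]; b=camera('scene')[185:250,235:310,::-1]
cv2.imwrite('pics/c2.png',np.hstack([cv2.resize(im,(450,390),interpolation=cv2.INTER_CUBIC),cv2.resize(b,(350,390),interpolation=cv2.INTER_CUBIC)]))"
```

```text
[635.67395974 -29.49328216 110.0114087 ]
-20 [254.17510613 211.72113177] [274.95664657 233.89273763] [263.88250132 141.15361707]
-10 [254.19105812 216.01118284] [275.003742   231.44437085] [263.96216084 140.20751976]
0 [254.20844906 220.68821975] [275.05158874 228.95694515] [264.04316163 139.24549243]
10 [254.22748287 225.80707809] [275.10020493 226.42951835] [264.12553786 138.26712933]
20 [254.24840385 231.4334672 ] [275.14960926 223.86111771] [264.20932487 137.27201081]
[ 0.000e+00 -6.578e+01 -3.414e+01  7.000e-02 -1.000e-02  0.000e+00] [-0.06  0.06  0.01] [-1.050e-01  5.530e-01  1.336e+00  1.000e-03  1.251e+00  3.800e-02] [ 0.3  -0.15  0.29]
```

View pics/c2.png

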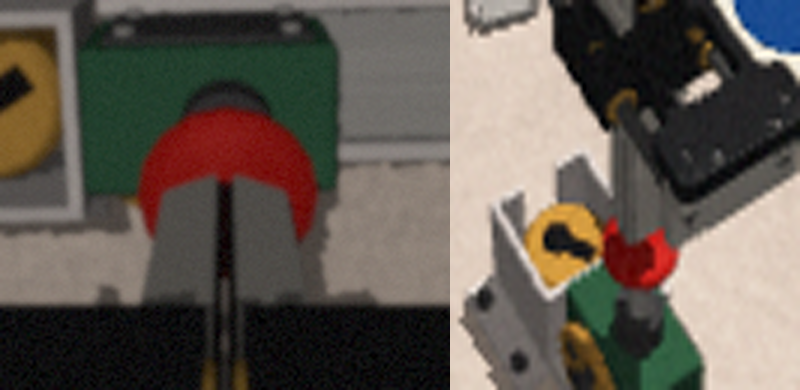

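The images agree that the knob is still up: its lower edge in the scene is at row 232 before and after, its radius in the wrist view is 30 px, and nothing sticks out of the mouth. The fingertips in the scene end near row 227, which puts them at about knob-top height. The real tips may therefore be higher than the reported TCP, so I'll go down slowly and watch the force.

>>> drive_tool:
  motion: [0,0,2,0,0,0,2,0,0,0,0,0]

```text
clock: 4.67
eef_pos: [635.9, -29.5, 106.2]
eef_rot: [3.139, -0.001, 1.428]
wrist_force: [-0.2, 0.1, 0.2]
finger_gap: 0.5
```

```bash
python3 - <<'E'
from h import *
def red(im,roi):
    h=cv2.cvtColor(im,cv2.COLOR_BGR2HSV); m=cv2.inRange(h,(0,150,50),(8,255,255))|cv2.inRange(h,(172,150,50),(180,255,255))
    a,b,c,d=roi;m=m[b:d,a:c]; y,x=np.nonzero(m); print(len(x),x.min()+a,x.max()+a,y.min()+b,y.max()+b)
red(camera('scene')[:,:,::-1].copy(),(260,205,292,250))
red(camera('wrist')[:,:,::-1].copy(),(180,160,330,290))
for p in(0,10,20,30): print(p,proj('scene',(651,-41,113-p)))
s=read_state(); print(s['eef_pos'],s['wrist_force'],np.round(s['effort'],2))
E
```

```text
100 268 282 222 232
1312 225 285 197 241
0 [275.46094518 234.71755625]
10 [275.40903023 237.1990115 ]
20 [275.35794359 239.64087447]
30 [275.30766561 242.0440852 ]
[635.98826378 -29.49090757 106.46022661] [ 0.01423825 -1.25100872 -0.40450957] [-0.000e+00 -6.600e+01 -3.412e+01  7.000e-02 -2.000e-02  0.000e+00]
```

>>> drive_tool:
  motion: [0,0,2,0,0,0,2,0,0,0,0,0]

```text
clock: 5.02
eef_pos: [636.3, -29.5, 102.6]
eef_rot: [3.138, -0.001, 1.428]
wrist_force: [0.1, -0.3, 1.0]
finger_gap: 0.6
```

>>> drive_tool:
  motion: [0,0,2,0,0,0,2,0,0,0,0,0]

```text
clock: 5.27
eef_pos: [636.4, -29.5, 100.7]
eef_rot: [3.137, -0.001, 1.428]
wrist_force: [-3.5, 0.5, 6.7]
finger_gap: 0.6
```

```bash
python3 - <<'E'
from h import *
im=camera('wrist')[160:290,180:330,::-1]; b=camera('scene')[185:250,235:310,::-1]
cv2.imwrite('pics/c3.png',np.hstack([cv2.resize(im,(450,390),interpolation=cv2.INTER_CUBIC),cv2.resize(b,(350,390),interpolation=cv2.INTER_CUBIC)]))
s=read_state(); e=s['eef_pos'];print(e,s['wrist_force'],np.round(s['effort'],2))
for P in((635,-29,125),(638,-9,119),(638,-9,100),e): print(proj('wrist',P),proj('scene',P))
E
```

```text
[636.43157636 -29.49981954 101.02699549] [-3.74067186  0.07578235  7.62950242] [-6.000e-02 -6.170e+01 -3.289e+01  1.200e-01 -1.170e+00  0.000e+00]
[252.0015108  233.32805822] [275.10330099 224.87300112]
[252.1584671  199.60934437] [282.29152964 222.99652277]
[252.20916355 191.9798687 ] [282.0932385  227.77672569]
[254.20197241 220.62501881] [275.20692631 231.39202538]
```

View pics/c3.png

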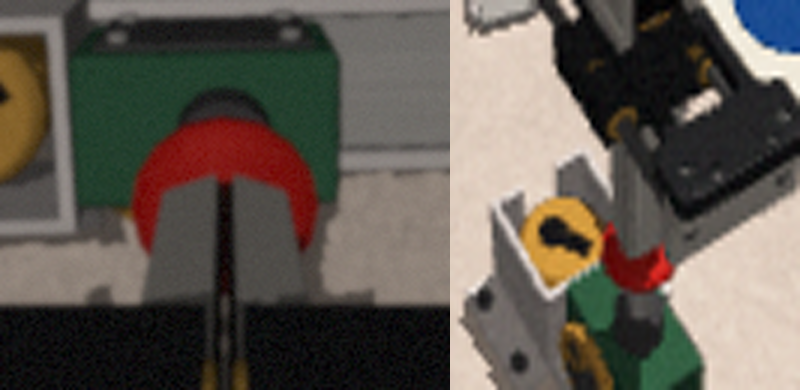

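Contact at last: 7.6 N with the reported TCP at z ≈ 101, while the tips are visibly on the knob top (about 125). So the real fingertips end about 23 mm short of the reported TCP. I'll press slowly, expecting the stop near z ≈ 72.

>>> drive_tool:
  motion: [0,0,3,0,0,0,3,0,0,0,3,0,0,0,3,0]

```text
clock: 5.7
eef_pos: [636.6, -29.5, 94.2]
eef_rot: [3.134, -0.001, 1.428]
wrist_force: [-7.7, 0.7, 15.4]
finger_gap: 0.5
```

```bash
python3 - <<'E'
from h import *
im=camera('wrist')[100:290,100:330,::-1]; b=camera('scene')[165:255,235:310,::-1]
cv2.imwrite('pics/c4.png',np.hstack([cv2.resize(im,(460,380),interpolation=cv2.INTER_CUBIC),cv2.resize(b,(317,380),interpolation=cv2.INTER_CUBIC)]))
s=read_state(); e=s['eef_pos'];print(e,s['wrist_force'],s['moment'],np.round(s['effort'],2),np.round(s['joints'],3))
E
```

```text
[636.55298512 -29.56796874  93.93011048] [-5.36785482  0.45888622 10.13900969] [-0.02652191  1.17713456 -0.03925434] [-5.000e-02 -6.039e+01 -3.232e+01  1.400e-01 -1.630e+00 -0.000e+00] [-1.040e-01  5.670e-01  1.354e+00  1.000e-03  1.214e+00  3.800e-02]
```

View pics/c4.png

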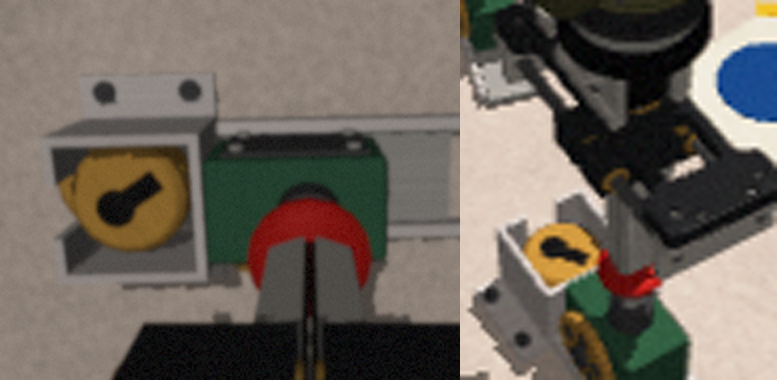

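The press works: the knob has gone down and a rosette edge is showing at the mouth. I'll continue, with a little -x to relieve the side force.

>>> drive_tool:
  motion: [0,-0.5,3,0,0,-0.5,3,0,0,-0.5,3,0,0,-0.5,3,0,0,0,3,0,0,0,3,0]

```text
clock: 6.3
eef_pos: [636.8, -29.6, 86.1]
eef_rot: [3.125, -0.001, 1.428]
wrist_force: [-8.8, -0.4, 13.8]
finger_gap: 0.3
```

>>> drive_tool:
  motion: [0,-1.5,3,0,0,-1.5,3,0,0,-1.5,3,0,0,-1,3,0,0,-1,3,0,0,-1,3,0]

```text
clock: 6.8
eef_pos: [637.3, -29.6, 80.4]
eef_rot: [3.1, -0.002, 1.428]
wrist_force: [-3.9, -0.5, 15.5]
finger_gap: 0.5
```

>>> drive_tool:
  motion: [0,1,3,0,0,1,3,0,0,1,3,0,0,1,3,0]

```text
clock: 7.13
eef_pos: [640.5, -29.8, 74.4]
eef_rot: [3.101, -0.002, 1.429]
wrist_force: [-11.6, 1.3, 16.4]
finger_gap: 0.5
```

>>> drive_tool:
  motion: [0,0,3,0,0,0,3,0,0,0,3,0]

```text
clock: 7.38
eef_pos: [640.7, -29.8, 72.2]
eef_rot: [3.1, -0.001, 1.429]
wrist_force: [-21.4, 1.6, 35.1]
finger_gap: 0.4
```

Force jumped to 35 N after about 29.5 mm of travel, which should be the stop. I'll check numerically that the rosette is out.

```bash
cat >> h.py <<'E'
def gold(name,z=10,near=None,rad=70,lo=(14,90,60),hi=(28,255,255)):
    i=camera_info(name); im=camera(name)[:,:,::-1]; m=cv2.inRange(cv2.cvtColor(im,cv2.COLOR_BGR2HSV),lo,hi)
    n,l,st,ce=cv2.connectedComponentsWithStats(m)
    for j in range(1,n):
        if st[j,4]<25: continue
        x,y,w,h,a=st[j]; c=onz(name,x+(w-1)/2,y+(h-1)/2,z,i)
        if near is None or np.hypot(*(c[:2]-near))<rad: print(name,"bbox",st[j],"c",np.round(c[:2],1),"centroid",np.round(onz(name,*ce[j],z,i)[:2],1))
E
python3 - <<'E'
from h import *
gold("top",10,(473,-10),100); gold("wrist",10,(473,-10),100); gold("scene",10,(473,-10),100)
s=read_state(); print(s['eef_pos'],s['wrist_force'])
E
```

```text
wrist bbox [  34  172   60   55 2120] c [477.6  -6.5] centroid [477.6  -6.4]
wrist bbox [ 118  180   65   57 2521] c [549.6 -26.2] centroid [550.2 -24.8]
scene bbox [235 205  18  14 167] c [475.5 -11. ] centroid [474.7 -11.5]
scene bbox [250 218  19  15 169] c [540.7  -6.4] centroid [538.7  -5.7]
[640.61300139 -29.84153682  72.28604896] [-16.50926088   1.10656549  28.63273253]
```

Rosette seen at about (475,-11), against an expected outlet of (473,-10). Releasing.

>>> drive_tool:
  motion: [0,0,-5,0,0,0,-6,0,0,0,-8,0,0,0,-8,0,0,0,-8,0,0,0,-8,0,0,0,-6,0,0,0,-3,0]

```text
clock: 8.2
eef_pos: [639.0, -29.7, 131.0]
eef_rot: [3.095, -0.001, 1.429]
wrist_force: [0.6, -0.4, -0.4]
finger_gap: 0.6
```

```bash
python3 - <<'E'
from h import *
gold("wrist",10,(473,-10),100); gold("scene",10,(473,-10),100)
plan((467,-60,120),81.6,8)
i=camera_info('wrist'); cv2.imwrite('pics/w2.png',camera('wrist')[:,:,::-1]); print(proj('wrist',(635,-29,125),i),read_state()['eef_rot'])
E
```

```text
wrist bbox [  71  162   50   46 1537] c [477.7  -7.2] centroid [477.8  -6.8]
wrist bbox [ 146  166   51   45 1631] c [555.1 -23. ] centroid [556.1 -22.1]
scene bbox [235 205  18  15 176] c [476.9 -12. ] centroid [475.7 -11.9]
scene bbox [251 220  16  13 114] c [542.6  -9.6] centroid [540.5  -8.7]
pos [639.1 -29.7 130.6] ang 81.9 d [-172.1  -30.3  -10.6] turn 0.005 clk 8.3 F [-0.1 -0.2 -0.3] gap 0.6
[[-6.8, -20.8, 1.3, 0.001,
-6.8, -20.8, 1.3, 0.001,
-6.8, -20.7, 1.3, 0.001,
-6.8, -20.7, 1.3, 0.001,
-6.8, -20.7, 1.3, 0.001,
-6.9, -20.7, 1.3, 0.001,
-6.9, -20.7, 1.3, 0.001,
-6.9, -20.7, 1.3, 0.001]]
[248.08185932 217.92296033] [ 3.09571604e+00 -1.36010700e-03  1.42907392e+00]
```

View pics/w2.png

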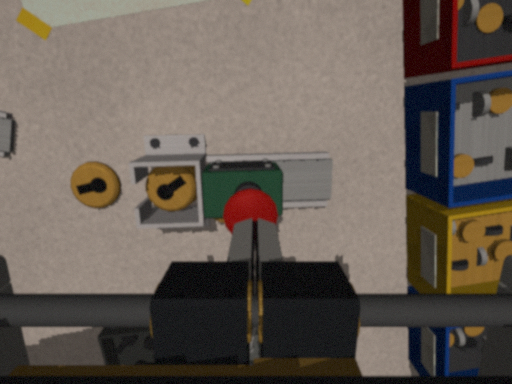

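The wrist view shows the plunger up at (250,212), one rosette out on the bench at (95,185), and the next one in the magazine. The rosette is at about (477,-9.5), and the push to the mark is 220 mm at 82.6°. I'll use the two fingertips about 30 mm apart as a cradle and move behind the rosette.

>>> drive_tool:
  motion: [-6,-20,0,-0.003,-6,-20,0,-0.003,-6,-20,0,-0.003,-6,-20,0,-0.003,-6,-20,0,0,-6,-20,0,0,-6,-20,0,0,-6,-15,0,0]
  jaw: 0.68

```text
clock: 9.02
eef_pos: [471.0, -56.4, 116.5]
eef_rot: [3.104, -0.001, 1.443]
wrist_force: [0.6, -0.2, 1.0]
finger_gap: 30.1
```

>>> drive_tool:
  motion: [0,0,0,0,0,0,0,0]

```text
clock: 9.18
eef_pos: [468.7, -56.8, 115.9]
eef_rot: [3.106, -0.001, 1.442]
wrist_force: [1.4, 0.5, -0.1]
finger_gap: 30.0
```

```bash
python3 - <<'E'
from h import *
gold("wrist",10,(477,-10),50); gold("top",10,(477,-10),50)
plan((470.5,-59,20),82.6,8); print(read_state()['eef_rot'])
E
```

```text
wrist bbox [ 225  112   50   51 1697] c [474.2  -7.3] centroid [474.5  -7.2]
top bbox [253 206   6   8  28] c [461.4 -11.7] centroid [458.5 -13.8]
pos [469.2 -56.6 115.8] ang 82.6 d [  1.3  -2.4 -95.8] turn 0.001 clk 9.28 F [0.6 0.  0.2] gap 30.2
[[-0.3, 0.2, 12.0, 0.0,
-0.3, 0.2, 12.0, 0.0,
-0.3, 0.2, 12.0, 0.0,
-0.3, 0.2, 12.0, 0.0,
-0.3, 0.2, 12.0, 0.0,
-0.3, 0.2, 12.0, 0.0,
-0.3, 0.2, 12.0, 0.0,
-0.3, 0.2, 12.0, 0.0]]
[ 3.10590107e+00 -1.07966689e-03  1.44249547e+00]
```

>>> drive_tool:
  motion: [0,-0.3,14,0,0,-0.3,14,0,0,-0.3,14,0,0,-0.3,14,0,0,-0.3,14,0,0,-0.3,12,0,0,-0.3,6,0,0,0,0,0]

```text
clock: 9.95
eef_pos: [476.9, -55.5, 23.1]
eef_rot: [3.104, -0.001, 1.445]
wrist_force: [-0.8, -0.5, 0.8]
finger_gap: 30.1
```

```bash
python3 - <<'E'
from h import *
gold("wrist",10,(474,-8),50)
plan((470,-59,-19),82.6,8); print(read_state()['eef_rot'])
cv2.imwrite('pics/w3.png',np.hstack([camera('wrist')[:,:,::-1][:,100:412],cv2.resize(camera('scene')[150:280,185:315,::-1],(384,384),interpolation=cv2.INTER_CUBIC)]))
E
```

```text
wrist bbox [ 207  115   71   72 3309] c [474.9  -7.2] centroid [474.8  -6.7]
pos [477.1 -55.6  23.8] ang 82.8 d [ -7.1  -3.4 -42.8] turn 0.003 clk 10.0 F [ 0.5 -0.4  0.3] gap 29.9
[[-0.5, -0.8, 5.3, 0.0,
-0.5, -0.8, 5.3, 0.0,
-0.5, -0.8, 5.3, 0.0,
-0.5, -0.8, 5.3, 0.0,
-0.5, -0.8, 5.3, 0.0,
-0.5, -0.8, 5.3, 0.0,
-0.5, -0.8, 5.3, 0.0,
-0.5, -0.8, 5.3, 0.0]]
[ 3.10326212e+00 -1.19570700e-03  1.44482567e+00]
```

View pics/w3.png

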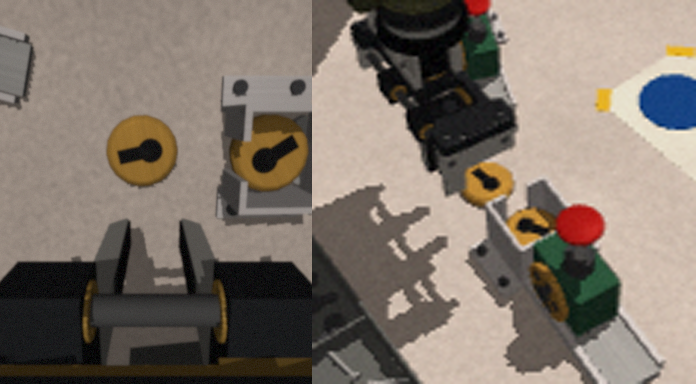

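The wrist view shows the rosette centred ahead at (142,150), with the fingertips well above the bench. Going down while shifting about 8 mm to -x.

>>> drive_tool:
  motion: [-0.5,-1.5,5,0,-0.5,-1.5,5,0,-0.5,-1.5,5,0,-0.5,-1.5,5,0,-0.5,-1.5,4,0,0,-1.5,3,0,0,-1,2,0,0,0,0,0]

```text
clock: 10.77
eef_pos: [468.7, -57.5, -5.6]
eef_rot: [3.098, -0.001, 1.445]
wrist_force: [0.4, 0.1, -0.2]
finger_gap: 30.1
```

>>> drive_tool:
  motion: [0,0,2,0,0,0,1.5,0,0,0,0,0]

```text
clock: 11.02
eef_pos: [469.0, -57.5, -9.3]
eef_rot: [3.097, -0.001, 1.445]
wrist_force: [-0.5, 0.7, 0.3]
finger_gap: 30.2
```

>>> drive_tool:
  motion: [0,-0.1,2,0,0,-0.1,2,0,0,0,1.5,0,0,0,0,0]

```text
clock: 11.35
eef_pos: [469.4, -57.6, -15.1]
eef_rot: [3.097, -0.001, 1.445]
wrist_force: [-0.1, 0.3, -0.4]
finger_gap: 30.1
```

>>> drive_tool:
  motion: [0,0,1.5,0,0,0,1,0,0,0,0,0]

```text
clock: 11.6
eef_pos: [469.5, -57.6, -17.9]
eef_rot: [3.097, -0.001, 1.445]
wrist_force: [0.3, 0.3, -0.4]
finger_gap: 29.9
```

>>> drive_tool:
  motion: [0,0,1.2,0,0,0,0,0]

```text
clock: 11.77
eef_pos: [469.6, -57.6, -19.2]
eef_rot: [3.097, -0.001, 1.445]
wrist_force: [-0.1, 0.5, -0.1]
finger_gap: 30.1
```

```bash
python3 - <<'E'
from h import *
plan((505.5-.129*29,208.8-.992*29,-19),82.6,20); gold("wrist",10,(474,-8),50)
E
```

```text
pos [469.6 -57.6 -19.2] ang 82.8 d [3.210e+01 2.376e+02 2.000e-01] turn 0.003 clk 11.77 F [-0.1  0.5 -0.1] gap 30.1
[[12.0, 0.1, -0.0, 0.0,
12.0, 0.1, -0.0, 0.0,
12.0, 0.1, -0.0, 0.0,
12.0, 0.1, -0.0, 0.0,
12.0, 0.1, -0.0, 0.0,
12.0, 0.1, -0.0, 0.0,
12.0, 0.1, -0.0, 0.0,
12.0, 0.1, -0.0, 0.0,
12.0, 0.1, -0.0, 0.0,
12.0, 0.1, -0.0, 0.0,
12.0, 0.1, -0.0, 0.0,
12.0, 0.1, -0.0, 0.0,
12.0, 0.1, -0.0, 0.0,
12.0, 0.1, -0.0, 0.0,
12.0, 0.1, -0.0, 0.0,
12.0, 0.1, -0.0, 0.0,
12.0, 0.1, -0.0, 0.0,
12.0, 0.1, -0.0, 0.0,
12.0, 0.1, -0.0, 0.0,
12.0, 0.1, -0.0, 0.0]]
wrist bbox [ 210  110   88   88 4965] c [474.4  -6.8] centroid [474.4  -6.4]
```

>>> drive_tool:
  motion: [4,0,0,0,5,0,0,0,5,0,0,0,5,0,0,0,5,0,0,0,5,0,0,0,5,0,0,0,4,0,0,0]

```text
clock: 12.48
eef_pos: [475.0, -16.1, -18.8]
eef_rot: [3.096, -0.001, 1.444]
wrist_force: [-0.4, -0.7, 0.3]
finger_gap: 30.0
```

```bash
python3 - <<'E'
from h import *
plan((505.5-.129*29,208.8-.992*29,-19),82.6,1); gold("wrist",10,(476,10),60)
E
```

```text
pos [475.  -16.1 -18.8] ang 82.8 d [ 26.8 196.1  -0.2] turn 0.003 clk 12.48 F [-0.4 -0.7  0.3] gap 30.0
[[197.9, 1.8, 0.2, 0.003]]
wrist bbox [ 212  145   85   83 4575] c [477.6  15.8] centroid [477.6  16.5]
```

The rosette now moves with the tips: it's at (477.6,15.8), about 32 mm ahead of the TCP. 195 mm to go.

>>> drive_tool:
  motion: [6,0,0,0,7,0.1,0,0,7,0.1,0,0,7,0.1,0,0,7,0.1,0,0,7,0.1,0,0,7,0.1,0,0,7,0.1,0,0]

```text
clock: 13.2
eef_pos: [483.3, 44.1, -18.7]
eef_rot: [3.096, -0.001, 1.444]
wrist_force: [-0.4, 0.5, 0.0]
finger_gap: 30.0
```

>>> drive_tool:
  motion: [7,0.1,0,0,7,0.1,0,0,7,0.1,0,0,7,0.1,0,0,7,0.1,0,0,7,0.1,0,0,6,0.1,0,0,5,0.1,0,0]

```text
clock: 13.87
eef_pos: [491.5, 103.0, -18.8]
eef_rot: [3.096, -0.001, 1.445]
wrist_force: [0.3, -0.6, -0.7]
finger_gap: 30.0
```

```bash
python3 - <<'E'
from h import *
plan((505.5-.129*31,208.8-.992*31,-19),82.6,1); gold("wrist",10,(495,125),90)
E
```

```text
pos [491.5 103.  -18.8] ang 82.8 d [10.  75.1 -0.2] turn 0.003 clk 13.87 F [ 0.3 -0.6 -0.7] gap 30.0
[[75.7, 0.5, 0.2, 0.003]]
wrist bbox [ 163  136  134   92 5794] c [480.3 139.4] centroid [486.7 139.7]
wrist bbox [182 283  10  59 230] c [440.3  57.6] centroid [439.7  55.6]
wrist bbox [317 282  11  61 310] c [528.   43.6] centroid [528.2  41.8]
```

>>> drive_tool:
  motion: [6,0,0,0,7,0,0,0,7,0,0,0,7,0,0,0,7,0,0,0,7,0,0,0,6,0,0,0,5,0,0,0]

```text
clock: 14.58
eef_pos: [498.7, 160.0, -18.7]
eef_rot: [3.096, -0.001, 1.444]
wrist_force: [-0.0, 1.0, 0.0]
finger_gap: 30.3
```

```bash
python3 - <<'E'
from h import *
plan((505.5-.129*31,208.8-.992*31,-19),82.6,1)
gold("wrist",10,(505,195),60)
i=camera_info('wrist'); im=camera('wrist')[:,:,::-1]
m=cv2.inRange(cv2.cvtColor(im,cv2.COLOR_BGR2HSV),(100,120,40),(130,255,255)); y,x=np.nonzero(m)
print("blue bbox",x.min(),x.max(),y.min(),y.max(), "mark at",proj('wrist',(505.5,208.8,0),i))
cv2.imwrite('pics/w4.png',np.hstack([im[:,70:440],cv2.resize(camera('scene')[120:250,245:375,::-1],(384,384),interpolation=cv2.INTER_CUBIC)]))
E
```

```text
pos [498.7 160.  -18.7] ang 82.8 d [ 2.8 18.  -0.3] turn 0.003 clk 14.58 F [-0.  1.  0.] gap 30.3
[[18.2, 0.5, 0.3, 0.003]]
wrist bbox [ 212  145   85   82 4512] c [501.4 192.2] centroid [501.3 192.6]
wrist bbox [170 229  32  32 575] c [455.4 161.3] centroid [455.9 161.6]
blue bbox 195 471 50 203 mark at [256.52993155 155.20101312]
```

View pics/w4.png

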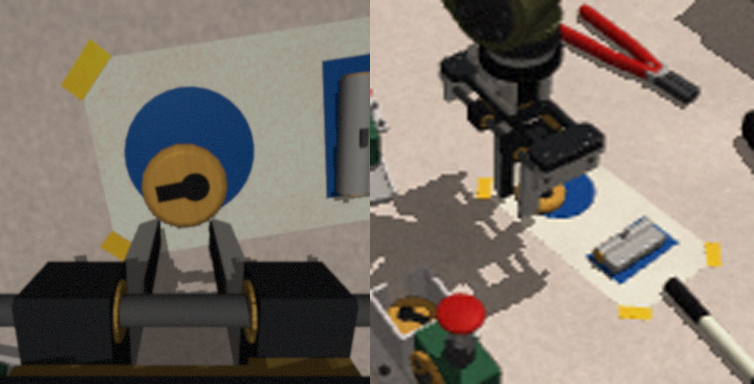

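The rosette is at wrist px (254,185) and the mark's centre at about (259,151). The cylinder is untouched. About 18.5 mm forward and 2.7 mm sideways remain.

>>> drive_tool:
  motion: [4,0.6,0,0,4,0.6,0,0,4,0.6,0,0,4,0.6,0,0,2.5,0.3,0,0,0,0,0,0]

```text
clock: 15.23
eef_pos: [504.2, 178.6, -18.6]
eef_rot: [3.097, -0.001, 1.443]
wrist_force: [0.7, 0.3, 0.5]
finger_gap: 30.2
```

```bash
cat > chk.py <<'E'
from h import *
plan((505.5,208.8-31,-19),82.6,1)
gold("wrist",10,(505,208),40)
i=camera_info('wrist'); im=camera('wrist')[:,:,::-1]
h=cv2.cvtColor(im,cv2.COLOR_BGR2HSV); m=cv2.inRange(h,(100,120,40),(130,255,255))
u,v=proj('wrist',(505.5,208.8,0),i); k=np.zeros_like(m); cv2.circle(k,(int(u),int(v)),90,255,-1); m&=k
n,l,st,ce=cv2.connectedComponentsWithStats(m); l=(l==1+np.argmax(st[1:,4])).astype(np.uint8)
c=max(cv2.findContours(l,0,1)[0],key=cv2.contourArea); (a,b),r=cv2.minEnclosingCircle(c)
print("mark px",a,b,r,"->",onz('wrist',a,b,0,i),st[1:].max(0))
E
python3 chk.py
```

```text
pos [504.2 178.6 -18.6] ang 82.7 d [ 1.3 -0.8 -0.4] turn 0.002 clk 15.23 F [0.7 0.3 0.5] gap 30.2
[[-0.6, 1.4, 0.4, 0.002]]
wrist bbox [ 212  145   85   83 4506] c [506.8 210.4] centroid [506.8 211.2]
mark px 253.86050415039062 181.3468017578125 62.4628791809082 -> [507.19269092 210.7310912    0.        ] [ 230  222  125  103 4927]
```

In the same wrist view, the rosette (506.8,210.4) and the mark (507.2,210.7) agree to within 1 mm. Backing away straight, then up.

>>> drive_tool:
  motion: [-3,0,0,0,-6,0,0,0,-8,0,0,0,-8,0,0,0,-5,0,-5,0,-5,0,-10,0,-5,0,-20,0,-5,0,-25,0]

```text
clock: 16.0
eef_pos: [492.1, 127.9, 40.5]
eef_rot: [3.104, 0.002, 1.442]
wrist_force: [-0.5, 0.1, 0.1]
finger_gap: 30.1
```

>>> drive_tool:
  motion: [-10,-10,-30,0,-15,-10,-30,0,-20,-10,-30,0,-20,-10,-20,0,-10,0,-10,0,0,0,0,0,0,0,0,0,0,0,0,0]

```text
clock: 16.67
eef_pos: [435.8, 53.6, 174.9]
eef_rot: [3.091, -0.0, 1.439]
wrist_force: [-0.4, -0.2, -0.2]
finger_gap: 29.9
```

```bash
python3 chk.py; python3 - <<'E'
from h import *
gold("top",10,(505,208),40); gold("scene",10,(505,208),40)
s=cv2.resize(camera('scene')[120:300,225:375,::-1],(320,384),interpolation=cv2.INTER_CUBIC); w=camera('wrist')[:,40:,::-1]
cv2.imwrite('pics/end.png',np.hstack([s,w]))
E
```

```text
pos [435.8  53.6 174.9] ang 82.5 d [  69.7  124.2 -193.9] turn -0.002 clk 16.67 F [-0.4 -0.2 -0.2] gap 29.9
[[132.2, 52.9, 193.9, -0.002]]
wrist bbox [ 270    4   45   50 1494] c [506.6 208.2] centroid [506.  208.1]
mark px 292.0 29.3359375 36.077754974365234 -> [508.05202196 209.59915759   0.        ] [ 364    0   67   66 1664]
top bbox [169 184  16  17 174] c [504.9 209.4] centroid [505.8 210.7]
scene bbox [300 177  17  13 147] c [508.7 206. ] centroid [509.6 204. ]
```

View pics/end.png

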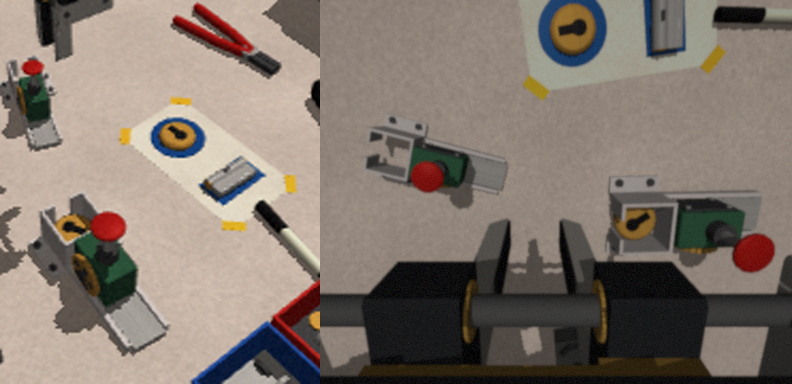

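The final picture shows the rosette flat in the middle of the blue mark, with blue visible all round it. The plunger is up, rosettes are still in the magazine, the cylinder and tools are where they were, and the gripper is clear.

```bash
python3 -c "
from cell import *
print(read_state()['qd']); print(sign_off())"
```

```text
[-0.0025634  -0.00554805 -0.00153862  0.00032253  0.00097231 -0.00228214]
the job is handed in; nothing more can be done
None
```

I pressed the large dispenser's plunger fully down once and let it come back up. I then slid the single rosette about 220 mm into the round blue mark with the fingertips and handed the job in at about 17 s on the robot clock.

- **Rosette position:** the last checks put it 1–2 mm from the mark's centre in the wrist and top views. The coarser scene view put it about 4 mm off. All are within the 13 mm limit, and blue shows all round it.
- **Everything else:** the final picture shows the plunger up, rosettes still in the magazine, and the cylinder and visible tools where they were. The gripper is clear and touches nothing. The screwdriver, knife and tape measure were outside or at the edge of that picture. The arm did not go near the screwdriver or knife, and passed the tape measure's side only high up at the start.
- **Fingertip height disagreed:** the real fingertips end about 23 mm short of the reported tool point. I set the press and push heights by the force readings and pictures instead. The first force came with the reported tool point at z ≈ 101 mm, not 125.
- **Press force and tilt:** at the plunger's stop the wrist force reached about 35 N up and 21 N sideways. The press also left the tool tilted about 2.5°, which did no harm.
- **Pictures:** I viewed 12, two over the budget of 10.

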